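# Stack a disc filter and snap its cap home

## Task

Put the filter holder together: lay the wide steel disc flat on the holder's sprung plate, centred around the post, then the smaller steel disc on top of it, then set the cap on the post with its knob up and press until it clicks, and keep pressing after the click so that the sprung plate under the discs is pushed well down. Finish while still holding the cap pressed down like that: do not let go or ease off. Leave everything else on the bench where it is.

Things in the scene. Friction and masses are not known exactly. Their poses are not given: they have to be found in the camera images.
- post_top (a point): Tip of the holder's upright steel post, 61 mm above the bench. The post is 20 mm across; its uppermost 7.5 mm tapers to 8 mm. Four round spring detents bulge 3 mm out of its side, centred 13 mm below the tip; they slide inward when pushed and make the click.
- holder: The disc filter holder: round grey housing 100 mm across, fixed to the bench, a short outlet nozzle low on its +x side; origin under its middle, on the bench. Its sprung aluminium plate, 84 mm across, has its top 24 mm above the bench (37 mm below the tip of the post).
- plate (a joint): How far the sprung plate is pushed down, in m: 0 up (also with the discs alone on it), 0.005 against its bottom stop. It starts to sink at about 2 N and needs about 11 N at the stop; with the cap clicked on and nobody pressing it stays down less than 0.001. Well down means more than 0.002.
- wide_disc_mid (a point): Centre (half-way up, in the middle of the hole) of the wide steel disc: flat ring 64 mm across, 10 mm thick, hole 34 mm across, about 80 g; z is its axis. It starts lying flat on the bench.
- small_disc_mid (a point): Centre (half-way up, in the middle of the hole) of the smaller steel disc: flat ring 52 mm across, 8 mm thick, hole 34 mm across, about 50 g; z is its axis. It starts lying flat on the bench.
- cap_mid (a point): Centre (half-way up) of the white plastic snap cap, 45 mm tall, about 40 g, starting upright, open end down; z is its axis, up to the knob. The skirt is 40 mm across and 29 mm tall; above it, inside a 5 mm wide shoulder, stands a ribbed grip knob 31 mm across, 16 mm tall. Resting clicked on the discs, this point is about 3 mm above the post's tip.
- wide_disc: The wide disc (see its centre); origin in the middle of its underside.
- small_disc: The smaller disc (see its centre); origin in the middle of its underside.
- cap: The snap cap; origin in the middle of its mouth. Bore 26 mm deep with an inner lip at the mouth, 22.6 mm across and 3 mm high. The lip meets the detents when the mouth is 9 mm below the post's tip; about 8 to 10 N pushes it past, then the force drops, and 10 mm below the first resistance the mouth rests on the smaller disc. Pressing on sinks discs and plate by up to 5 mm more.
- tape_roll: Bystander: roll of paper tape lying flat, 60 mm across, 24 mm tall, hole 40 mm; origin in the middle of its underside.
- cassette_a: Bystander: flat white test cassette, 70 x 20 x 5 mm, long side along its y; origin under its middle.
- cassette_b: Bystander: a second test cassette of the same size.
- dropper: Bystander: small clear dropper bottle, 22 mm across, 62 mm tall; origin under its middle.
- marker: Bystander: white marker pen with black cap, 135 mm long along its x, 13 mm thick; origin under its middle.
- scissors: Bystander: blue-handled scissors lying flat, 160 mm long along its x; origin near the pivot.
- vial: Bystander: closed glass vial, 28 mm across, 50 mm tall; origin under its middle.
Things that resemble listed ones, but are neither listed nor needed, are in the scene too. What is shaped like the small_disc but green is not meant. Leave any black look-alike of the cap alone.

How it is judged:
By the outcome, as a careful person would: the job done as asked, in the order asked, and still so for the second after the job is handed in, while the arm keeps its last pose, push and grip.
It also fails if it takes over 72 s, if anything falls off the work surface, if the arm or the gripper's body presses on something with over 40 N, if the wrist force passes 120 N, or if a joint passes its speed limit or range.

## Robot

A 6-joint arm with a two-finger parallel gripper is mounted at the origin on the work surface. World frame = base frame: x ahead of the robot, y to its left, z up, the work surface at z = 0. Lengths are in m, angles in rad, forces in N, time in s.
With the tool pointing down it reaches from about 0.425 to 0.925 m from the base axis. Payload 12.5 kg.
Tool frame: the origin (TCP) lies at the very end of the fingers, on their centre line; the grasp point (between the pads) lies 19 mm behind it; y points along the fingers, z is the direction in which the jaws open and shut, and the axes are right-handed (so a half turn about y gives the same grasp; the last joint's range is limited). The gripper opens to 85 mm and grips with 20 to 120 N. Pads are 22 mm wide; open, the fingers measure 114 mm over their backs; the gripper's body (76 mm by 85 mm) begins 54 mm behind the grasp point. The pads swing forward as they close: fully open they stand 13 mm farther back than shut.
Start: joints at [-1.355, 0.491, 1.559, -0, 1.092, -0.106], TCP at [0.198, -0.593, 0.231] pointing down, gripper open.
Joint ranges: [-3.1, 3.1], [-0.84, 2.19], [0.05, 2.79], [-1.13, 4.28], [0.06, 2.93], [-2.69, 2.69]. Speed limits (rad/s): [2.22, 2.22, 2.79, 3.14, 3.14, 3.14].

## Interface

Orientations are given as [roll, pitch, yaw] about the fixed x, y, z axes, in that order (R = Rz(yaw) Ry(pitch) Rx(roll)).
In Python, from station import ctrl, fingers, solve_ik, readout, vision, order gives the robot as it stands. Calls block until the motion is done:
- ctrl.move_ptp(position, orientation): joint-space move of the TCP to a pose.
- ctrl.move_straight(position, frame=None, v=0.15, contact_N=None): straight line of the TCP; frame=None keeps the orientation; v is the mean speed in m/s. With contact_N (N) it stops when the force on the tool has changed by that much, and returns True; else False.
- ctrl.move_j(angles): joint-space move.
- fingers.grip(opening): opening from 0.0 (shut) to 1.0 (fully open); the grip force is fixed at half the most; returns when the fingers have stopped.
- ctrl.hold(seconds).
- solve_ik(position, orientation): joint angles nearest the present ones, or None.
- readout.state(): the state.
- vision.camera(name): name is "scene" or "side" or "wrist"; returns a dict with "image" (420x560x3 uint8, red, green, blue), "fx", "fy", "cx", "cy" (pixels), "position" and "attitude" of the camera in the world. Camera axes: x right, y up, looking along -z (the intrinsics and any distortion apply to the point x, -y, -z); pixel columns grow to the right and rows downward; lengths in m; the calibration is good to about 2 mm. A picture is of the moment at which its call begins. There is no depth.
A pose or a line that the arm cannot do raises ctrl.IKError and nothing moves.
- order.close_job(): hands the job in, once; it reports no verdict.
The state is a dict: "time_s": time; "joint_pos": joint angles; "qd": joint speeds; "tau": joint torques, N m; "ee_pos": TCP position; "orientation": TCP orientation; "wrist_force": force on the tool from outside, world axes, zero at the start; "wrist_torque": the same for the moment, N m; "finger_gap": opening from 0.0 (shut) to 1.0 (fully open).
Only numpy, scipy, OpenCV 4.12 (cv2) and the standard library are available. Lean on these libraries where they do the work, as an engineer would, in place of code of your own. Each camera call takes 0.05 s, during which the arm holds its last target.

## Working session

There is one attempt and no reset: what is moved stays moved. The work goes in short steps, each a Python script; the robot and the scene stay as the last script left them, time stands still between calls to the robot, and variables do not carry over. Pictures are saved under pics/ and viewed, and the job is handed in when it is done.

```bash
mkdir -p pics; ls; cat > h.py <<'E'
import numpy as np, cv2
from station import ctrl, fingers, solve_ik, readout, vision, order
def snap(n,f):
    c=vision.camera(n); cv2.imwrite(f'pics/{f}.png',c['image'][:,:,::-1]); np.save(f'pics/{f}.npy',c,allow_pickle=True); return c
E
python3 - <<'E'
from h import *
for n in ['scene','side','wrist']:
    c=snap(n,n+'0'); print(n,{k:v for k,v in c.items() if k!='image'})
print(readout.state())
E
```

```text
pics
scene {'fx': 534.0539957995649, 'fy': 534.0539957995649, 'cx': 284.16383491492104, 'cy': 210.3390913109488, 'position': array([1.23694812, 0.17631042, 1.23094383]), 'attitude': array([ 0.53440901, -0.01324113,  1.83863204])}
side {'fx': 517.1536896668617, 'fy': 517.1536896668617, 'cx': 272.40078205501845, 'cy': 209.41571013743177, 'position': array([-0.08508518,  0.80538194,  0.86251552]), 'attitude': array([ 9.31289396e-01, -2.02395001e-04, -2.44720198e+00])}
wrist {'fx': 363.73571234862106, 'fy': 363.73571234862106, 'cx': 279.2838811030304, 'cy': 206.84873645590676, 'position': array([ 0.27300749, -0.56815147,  0.37328761]), 'attitude': array([-3.17793370e-01, -1.45937975e-04, -1.24927087e+00])}
{'time_s': 0.15, 'joint_pos': array([-1.35458324e+00,  4.91410545e-01,  1.55927876e+00,  1.40966060e-05,
        1.09167358e+00, -1.05581264e-01]), 'qd': array([ 0.00028089, -0.00314975, -0.00191558, -0.00113308, -0.00053051,
        0.00028885]), 'tau': array([ 2.27046417e-03, -6.18706727e+01, -2.61691457e+01, -5.77131686e-05,
        3.20744046e-03,  1.14899117e-05]), 'ee_pos': array([ 0.1976735 , -0.59276749,  0.23087911]), 'orientation': array([-1.57156095e+00,  9.36050345e-05, -2.81980485e+00]), 'wrist_force': array([-0.59484948, -0.72921414, -0.24834395]), 'wrist_torque': array([ 0.03537473, -0.00634143,  0.01093887]), 'finger_gap': 0.9981632760593657}
```

View pics/scene0.png

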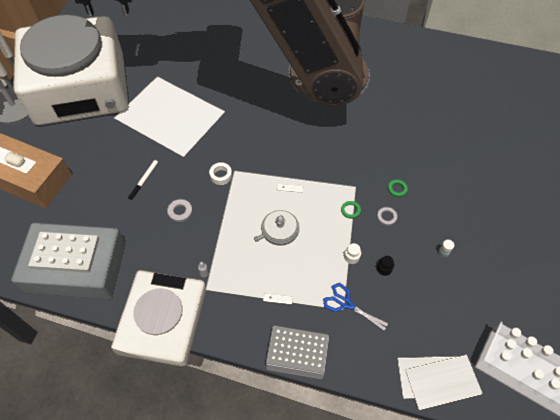

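View pics/side0.png

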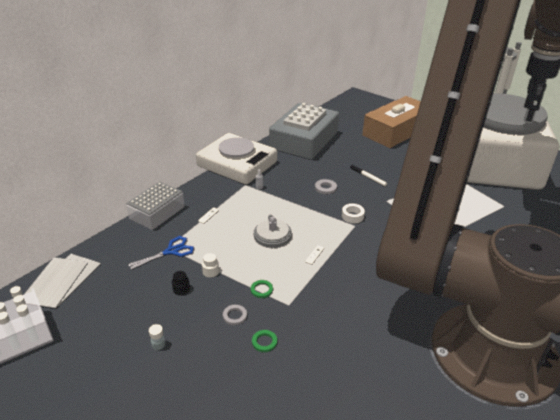

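The scene view shows these candidates:
- **Discs:** grey rings at (179,210) and (388,215), and green rings at (397,187) and (351,209), which are not meant. The white ring at (220,173) is the tape roll.
- **Caps:** white cap at (353,253) and its black look-alike at (385,265). The vial is at (447,247).
- **Holder:** (280,226).

Next I'll confirm these in an enlarged crop and measure them.

```bash
cat >> h.py <<'E'
from scipy.spatial.transform import Rotation as Ro
def ray(c,uv):
    uv=np.asarray(uv,float).reshape(-1,2)
    d=np.c_[(uv[:,0]-c['cx'])/c['fx'],-(uv[:,1]-c['cy'])/c['fy'],-np.ones(len(uv))]
    return d@Ro.from_euler('xyz',c['attitude']).as_matrix().T
def onz(c,uv,z):
    d=ray(c,uv); p=c['position']; return p+d*((z-p[2])/d[:,2])[:,None]
def proj(c,P):
    q=(np.asarray(P,float).reshape(-1,3)-c['position'])@Ro.from_euler('xyz',c['attitude']).as_matrix()
    return np.c_[c['cx']+c['fx']*q[:,0]/-q[:,2],c['cy']-c['fy']*q[:,1]/-q[:,2]]
def load(f): return np.load(f'pics/{f}.npy',allow_pickle=True).item()
E
python3 - <<'E'
from h import *
c=load('scene0'); s=load('side0')
print({k:type(v) for k,v in c.items()})
I=c['image'][:,:,::-1]; J=s['image'][:,:,::-1]
def crop(I,u,v,r=25,k=8): return cv2.resize(I[v-r:v+r,u-r:u+r],None,fx=k,fy=k,interpolation=cv2.INTER_CUBIC)[:390,:260] if 0 else cv2.resize(I[v-r:v+r,u-r:u+r],(260,260),interpolation=cv2.INTER_CUBIC)
a=np.hstack([crop(I,179,210),crop(I,388,215),crop(I,365,255,32)])
b=np.hstack([crop(J,326,187),crop(J,235,314),crop(J,200,272,32)])
cv2.imwrite('pics/crops.png',np.vstack([a,b]))
# rough rings
for n,uvs,uvd in [('wide',(179,210),(326,187)),('small',(388,215),(235,314)),('cap',(353,253),(210,265)),('post',(280,218),(272,218))]:
    print(n,onz(c,uvs,.005)[0],onz(s,uvd,.005)[0])
E
```

```text
{'image': <class 'numpy.ndarray'>, 'fx': <class 'float'>, 'fy': <class 'float'>, 'cx': <class 'float'>, 'cy': <class 'float'>, 'position': <class 'numpy.ndarray'>, 'attitude': <class 'numpy.ndarray'>}
wide [ 0.60803821 -0.26962053  0.005     ] [ 0.6019737  -0.26707024  0.005     ]
small [0.47153848 0.26974106 0.005     ] [0.47036092 0.26577454 0.005     ]
cap [0.60706001 0.20247288 0.005     ] [0.6242509  0.19002055 0.005     ]
post [ 0.55858357 -0.00444001  0.005     ] [ 0.62837579 -0.04994569  0.005     ]
```

View pics/crops.png

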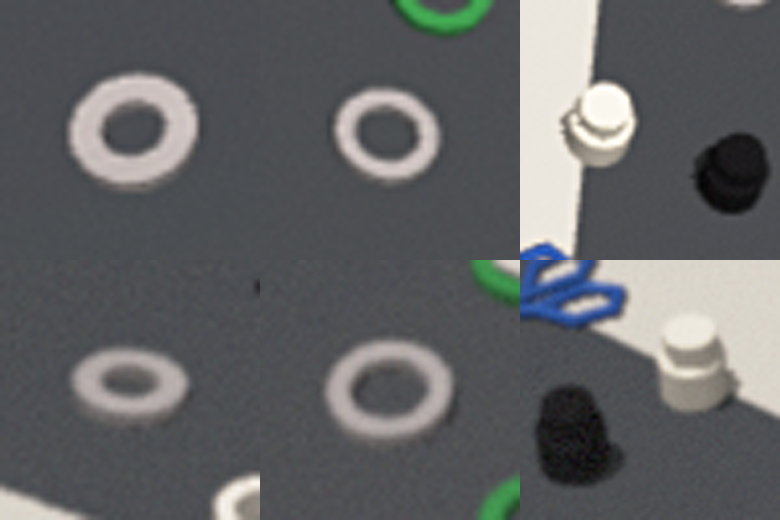

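View pics/wrist0.png

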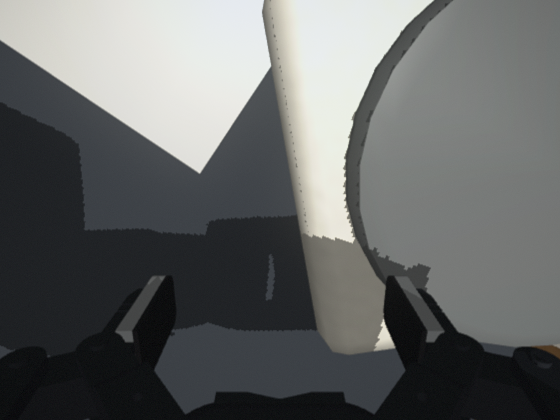

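The crops confirm it: wide disc at scene (179,210), with the thicker ring; small steel disc at (388,215), grey and narrower; white cap at (353,253), standing upright with its knob up. The black cap and green rings stay. The wrist view shows only the bench equipment under the arm. Now I'll measure.

```bash
python3 - <<'E'
from h import *
c=load('scene0'); s=load('side0')
def blob(c,u,v,r,th):
    g=cv2.cvtColor(c['image'],cv2.COLOR_RGB2GRAY); sub=g[v-r:v+r,u-r:u+r]
    m=(sub>th).astype(np.uint8); n,l,st,ce=cv2.connectedComponentsWithStats(m)
    k=1+np.argmax(st[1:,4]); cs,_=cv2.findContours((l==k).astype(np.uint8),cv2.RETR_EXTERNAL,cv2.CHAIN_APPROX_NONE)
    e=cv2.fitEllipse(cs[0]); return (e[0][0]+u-r,e[0][1]+v-r),e[1]
for n,a,b,z in [('wide',(179,210),(326,187),.005),('small',(388,215),(235,314),.004)]:
    for cc,p in ((c,a),(s,b)):
        uv,ax=blob(cc,*p,18,125); print(n,np.round(uv,1),np.round(ax,1),onz(cc,uv,z)[0].round(4))
I=c['image'][:,:,::-1]; J=s['image'][:,:,::-1]
def crop(I,u,v,r=25): return cv2.resize(I[v-r:v+r,u-r:u+r],(400,400),interpolation=cv2.INTER_CUBIC)
cv2.imwrite('pics/hold.png',np.hstack([crop(I,280,225),crop(J,272,230)]))
cv2.imwrite('pics/capc.png',np.hstack([crop(I,353,253,20),crop(J,210,265,20)]))
E
```

```text
wide [179.2 209.3] [20.1 24.1] [ 0.6059 -0.2699  0.005 ]
wide [325.5 185.1] [11.9 21.1] [ 0.609  -0.2743  0.005 ]
small [387.  215.2] [16.4 19.4] [0.4723 0.2672 0.004 ]
small [234.3 313.4] [17.4 23.5] [0.4733 0.2648 0.004 ]
```

View pics/hold.png

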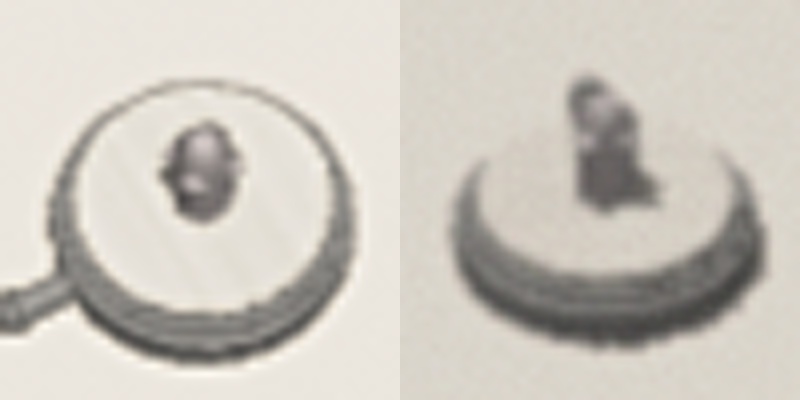

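View pics/capc.png

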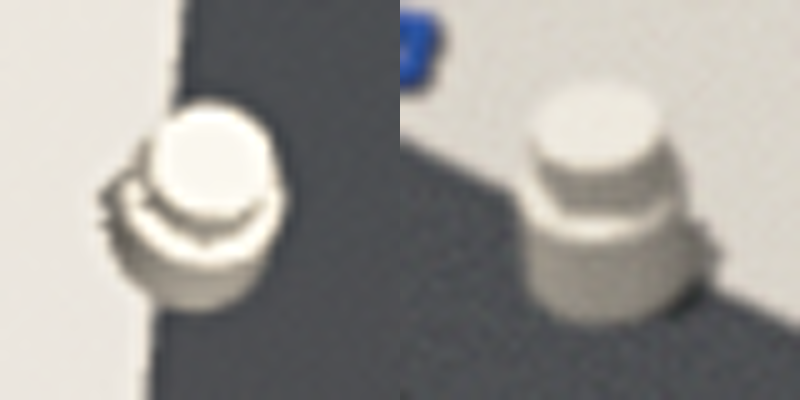

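```bash
python3 - <<'E'
from h import *
c=load('scene0'); s=load('side0')
for n,uv,z in [('marker',(143,180),.006),('tape',(220,173),.012),('dropper',(203,269),.03),('gr1',(397,187),.004),('gr2',(351,209),.004),('black',(385,265),.022),('vial',(447,247),.025),('captop',(353.7,248.3),.045),('plate',(280.25,224.1),.024)]:
    print(n,onz(c,uv,z)[0].round(4))
print('side captop',onz(s,(209.2,256.8),.045)[0],'tip',onz(s,(269.6,215.1),.061)[0],'plate',onz(s,(272.1,229.5),.024)[0])
st=readout.state()
for p in [(.607,-.272,.12),(.4725,.266,.12),(.595,.195,.12),(.58,-.01,.15)]:
    for yaw in np.arange(-180,180,45):
        q=solve_ik(p,[-np.pi/2,0,np.radians(yaw)]); print(p,yaw,None if q is None else np.round(q,2))
E
```

```text
marker [ 0.5456 -0.3987  0.006 ]
tape [ 0.4696 -0.2013  0.012 ]
dropper [ 0.7623 -0.1435  0.03  ]
gr1 [0.3759 0.2787 0.004 ]
gr2 [0.4795 0.171  0.004 ]
black [0.6267 0.2855 0.022 ]
vial [0.5361 0.4283 0.025 ]
captop [0.6144 0.2007 0.045 ]
plate [0.5864 0.0039 0.024 ]
side captop [0.61283443 0.19993191 0.045     ] tip [5.94291687e-01 5.00495178e-04 6.10000000e-02] plate [0.58120263 0.00621964 0.024     ]
(0.607, -0.272, 0.12) -180 [-0.52  0.66  1.56 -0.    0.92  1.05]
(0.607, -0.272, 0.12) -135 [-0.52  0.66  1.56 -0.    0.92  0.26]
(0.607, -0.272, 0.12) -90 [-0.52  0.66  1.56  0.    0.92 -0.52]
(0.607, -0.272, 0.12) -45 [-0.52  0.66  1.56  0.    0.92 -1.31]
(0.607, -0.272, 0.12) 0 [-0.52  0.66  1.56  0.    0.92 -2.09]
(0.607, -0.272, 0.12) 45 None
(0.607, -0.272, 0.12) 90 [-0.52  0.66  1.56 -0.    0.92  2.62]
(0.607, -0.272, 0.12) 135 [-0.52  0.66  1.56 -0.    0.92  1.84]
(0.4725, 0.266, 0.12) -180 [ 0.39  0.52  1.88 -0.    0.75  1.96]
(0.4725, 0.266, 0.12) -135 [ 0.39  0.52  1.88 -0.    0.75  1.18]
(0.4725, 0.266, 0.12) -90 [ 0.39  0.52  1.88 -0.    0.75  0.39]
(0.4725, 0.266, 0.12) 
[... 457 characters left out ...]
 1.66  0.    0.86 -0.57]
(0.595, 0.195, 0.12) 0 [ 0.21  0.62  1.66  0.    0.86 -1.36]
(0.595, 0.195, 0.12) 45 [ 0.21  0.62  1.66  0.    0.86 -2.14]
(0.595, 0.195, 0.12) 90 None
(0.595, 0.195, 0.12) 135 [ 0.21  0.62  1.66 -0.    0.86  2.57]
(0.58, -0.01, 0.15) -180 [-0.13  0.52  1.76 -0.    0.86  1.44]
(0.58, -0.01, 0.15) -135 [-0.13  0.52  1.76 -0.    0.86  0.65]
(0.58, -0.01, 0.15) -90 [-0.13  0.52  1.76 -0.    0.86 -0.13]
(0.58, -0.01, 0.15) -45 [-0.13  0.52  1.76  0.    0.86 -0.92]
(0.58, -0.01, 0.15) 0 [-0.13  0.52  1.76  0.    0.86 -1.7 ]
(0.58, -0.01, 0.15) 45 [-0.13  0.52  1.76  0.    0.86 -2.49]
(0.58, -0.01, 0.15) 90 None
(0.58, -0.01, 0.15) 135 [-0.13  0.52  1.76 -0.    0.86  2.23]
```

```bash
cat >> h.py <<'E'
def down(y): return [-np.pi/2,0,np.radians(y)]
E
python3 - <<'E'
from h import *
ctrl.move_ptp([.607,-.272,.12],down(-90))
c=snap('wrist','w1'); print({k:v for k,v in c.items() if k!='image'}); s=readout.state();print(s['time_s'],s['ee_pos'],s['orientation'])
print(proj(c,[[.607,-.272,.01]]))
E
```

```text
{'fx': 363.73571234862106, 'fy': 363.73571234862106, 'cx': 279.2838811030304, 'cy': 206.84873645590676, 'position': array([ 0.60593423, -0.19343504,  0.26275036]), 'attitude': array([-0.31923265, -0.00061464, -0.00194163])}
2.125 [ 0.60661119 -0.27308407  0.12030637] [-1.57043533e+00 -3.17399249e-04 -1.57253063e+00]
[[280.74488786 200.34828584]]
```

View pics/w1.png

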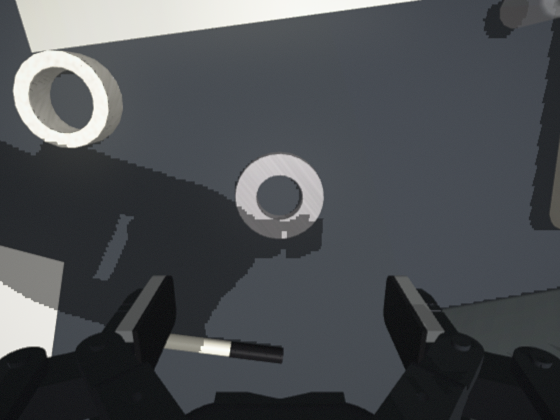

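The disc is at (280,196), directly where predicted. I'll measure it and cross-check against the other views.

```bash
cat >> h.py <<'E'
def outer(c,u,v,r,z,lo=60):
    "outer ellipse of a grey ring via edges brighter/less blue than bench"
    I=c['image'].astype(int); sub=I[v-r:v+r,u-r:u+r]
    m=((sub[:,:,0]-sub[:,:,2])>-3)&(sub.sum(2)>lo*3); m=m.astype(np.uint8)
    m=cv2.morphologyEx(m,cv2.MORPH_OPEN,np.ones((3,3),np.uint8))
    n,l,st,ce=cv2.connectedComponentsWithStats(m); k=1+np.argmax(st[1:,4])
    cs,h=cv2.findContours((l==k).astype(np.uint8),cv2.RETR_CCOMP,cv2.CHAIN_APPROX_NONE)
    out=[]
    for q in cs:
        if len(q)>40:
            e=cv2.fitEllipse(cv2.convexHull(q)); uv=(e[0][0]+u-r,e[0][1]+v-r); out.append((np.round(uv,1),np.round(e[1],1),onz(c,uv,z)[0].round(4)))
    return m,out
E
python3 - <<'E'
from h import *
c=load('w1'); print(c['image'][[196,225,196,240,260],[250,280,280,220,300]])
m,o=outer(c,280,196,60,.01); print(*o,sep='\n'); cv2.imwrite('pics/m1.png',cv2.resize(m*255,None,fx=4,fy=4))
E
```

```text
[[195 192 193]
 [105 103 104]
 [ 76  81  87]
 [ 43  45  47]
 [ 74  79  84]]
(array([278.8, 195.2]), array([86.3, 88.3]), array([ 0.6056, -0.2681,  0.01  ]))
(array([278.8, 195.1]), array([41.9, 46. ]), array([ 0.6056, -0.268 ,  0.01  ]))
```

View pics/m1.png

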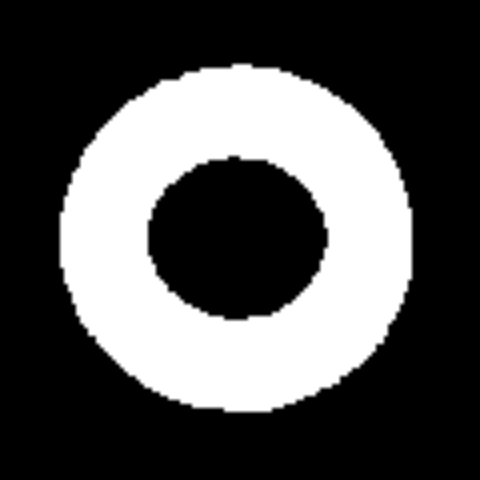

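```bash
python3 - <<'E'
from h import *
ctrl.move_straight([.606,-.2695,.03])
r=ctrl.move_straight([.606,-.2695,-.001],v=.08,contact_N=8)
s=readout.state();print(r,s['time_s'],s['ee_pos'],s['wrist_force'])
fingers.grip(0.0); s=readout.state();print(s['finger_gap']*85,s['wrist_force'])
ctrl.move_straight([.606,-.2695,.10],v=.2)
snap('wrist','w2'); s=readout.state();print(s['time_s'],s['ee_pos'],s['finger_gap']*85)
E
```

```text
False 3.4083 [ 0.60589819 -0.26941725 -0.00144819] [ 0.85991822  0.15521977 -0.73383155]
60.08775879108515 [-2.00132364  0.97865733  8.95080575]
4.4917 [ 0.60532204 -0.26912627  0.09849629] 60.14734124168066
```

View pics/w2.png

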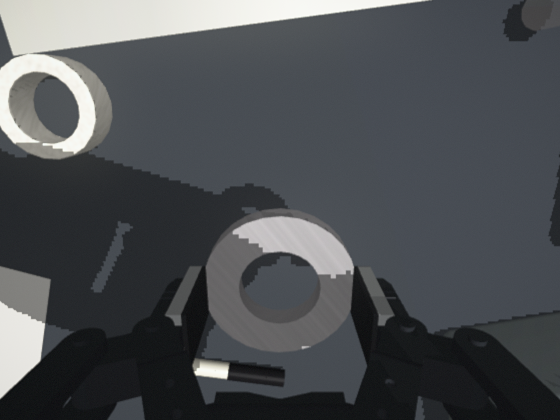

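```bash
python3 - <<'E'
from h import *
c=load('w2')
m,o=outer(c,280,281,76,.106,lo=50); print(*o,sep='\n')
ctrl.move_ptp([.586,-.09,.15],down(-90)); ctrl.hold(.3)
c=snap('wrist','w3');print(c['position'],c['attitude'],readout.state()['ee_pos'],readout.state()['time_s'])
E
```

```text
(array([279.2, 280.2]), array([143.7, 151.7]), array([ 0.6047, -0.267 ,  0.106 ]))
(array([279.3, 280.7]), array([59.4, 77.4]), array([ 0.6048, -0.2672,  0.106 ]))
[ 0.58541044 -0.01148729  0.29200289] [-0.31878785  0.00033097 -0.00168442] [ 0.58600272 -0.09081444  0.14961791] 5.6167
```

View pics/w3.png

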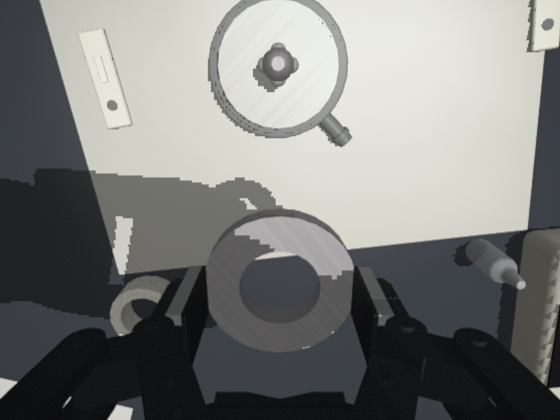

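The post tip is clear at about (278,64), and the plate is concentric around it. The disc is held flat at (280,281).

```bash
python3 - <<'E'
from h import *
c=load('w3'); I=c['image'][:,:,::-1]
u,v=278,64; cv2.imwrite('pics/p3.png',cv2.resize(I[0:150,200:360],None,fx=4.8,fy=3.9,interpolation=cv2.INTER_CUBIC)[:590])
g=cv2.cvtColor(I,cv2.COLOR_BGR2GRAY)
cv2.imwrite('pics/p3b.png',cv2.resize(I[34:94,248:308],(600,600),interpolation=cv2.INTER_CUBIC))
for uv,z in (((278,64),.061),((278,65),.024)): print(onz(c,uv,z))
# plate: bright comp containing ring around post
m=((g>165)).astype(np.uint8); m[:,:200]=0;m[:,370:]=0
n,l,st,ce=cv2.connectedComponentsWithStats(m); k=l[100,290]; print(st[k])
cs,_=cv2.findContours((l==k).astype(np.uint8),cv2.RETR_EXTERNAL,cv2.CHAIN_APPROX_NONE)
e=cv2.fitEllipse(cv2.convexHull(max(cs,key=len)));print(e,onz(c,e[0],.024))
E
```

```text
[[0.58459546 0.00133238 0.061     ]]
[[0.58446314 0.00274489 0.024     ]]
[  218     0   122   129 10963]
((278.24920654296875, 63.01797866821289), (121.42422485351562, 129.95848083496094), 0.20154434442520142) [[0.58463772 0.00401373 0.024     ]]
```

View pics/p3.png

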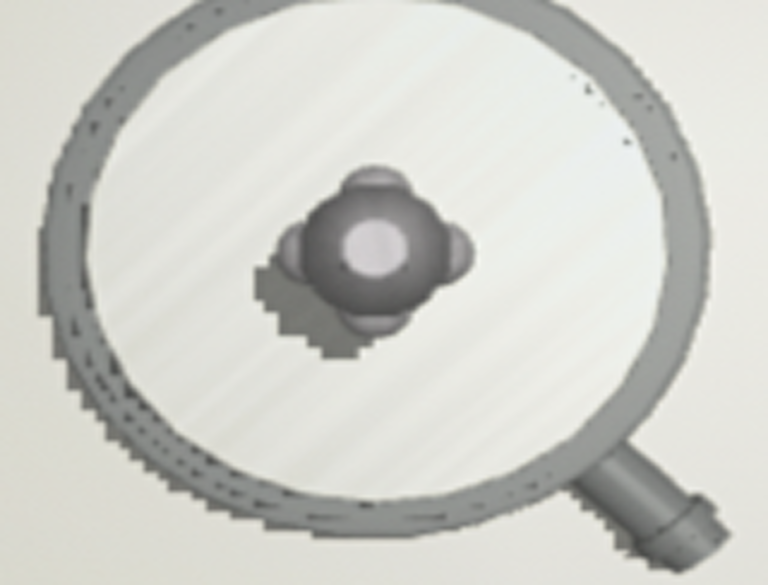

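View pics/p3b.png

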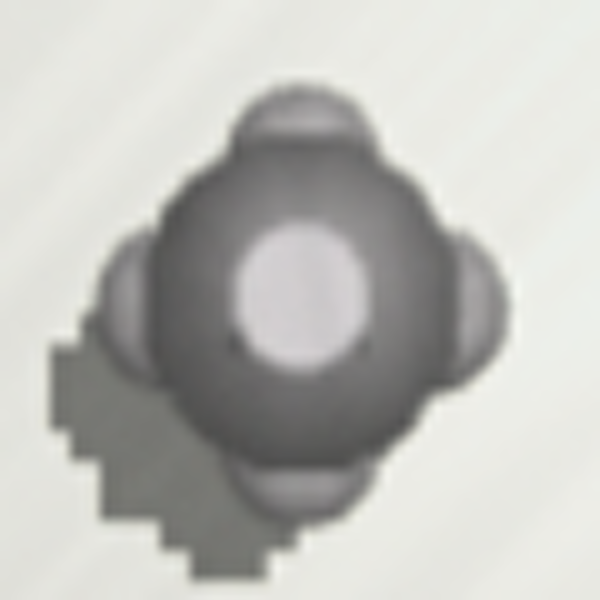

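```bash
python3 - <<'E'
from h import *
c=load('w3'); e=readout.state()['ee_pos']
m,o=outer(c,280,281,76,e[2]+.0064,lo=50); print(e,*o,sep='\n')
print(onz(c,(277.6,63.1),.061))
ctrl.move_ptp([.585,.001,.085],down(-90)); ctrl.hold(.4)
c=snap('wrist','w4');e=readout.state();print(c['position'],c['attitude'],e['ee_pos'],e['time_s'])
I=c['image'][:,:,::-1]; cv2.imwrite('pics/p4.png',cv2.resize(I[200:360,190:370],(720,640)[:2],interpolation=cv2.INTER_CUBIC)[:600])
E
```

```text
[ 0.58600272 -0.09081444  0.14961791]
(array([278.9, 254.1]), array([167.1, 199.3]), array([ 0.5851, -0.0768,  0.156 ]))
(array([279.1, 280.5]), array([59.6, 77.6]), array([ 0.5852, -0.0891,  0.156 ]))
[[0.5843602  0.00182914 0.061     ]]
[0.58434675 0.08002116 0.22786637] [-0.31899972 -0.00097631 -0.00109871] [5.85115824e-01 5.60302734e-04 8.52989424e-02] 6.5917
```

View pics/p4.png

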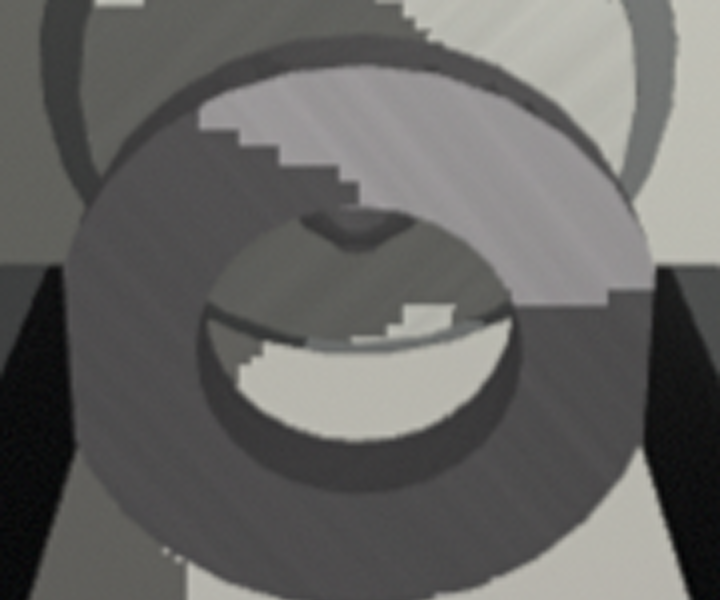

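```bash
python3 - <<'E'
from h import *
c=load('w4'); f=lambda x,y:(190+x/4-.5,200+y/4-.5)
z=.0967
for n,a,b in (('hole y',f(359,205),f(359,493)),('hole x',f(198,345),f(520,345)),('outer x',f(65,320),f(655,320)),):
    A,B=onz(c,[a,b],z); print(n,np.linalg.norm(A-B),((A+B)/2).round(4))
print(onz(c,f(359,65),z))
E
```

```text
hole y 0.0335192749823035 [0.5844 0.0017 0.0967]
hole x 0.03293067426694676 [0.5844 0.0027 0.0967]
outer x 0.059972289381048746 [0.5845 0.0056 0.0967]
[[0.58441029 0.03311043 0.0967    ]]
```

```bash
python3 - <<'E'
from h import *
r=ctrl.move_straight([.5851,.0010,.030],v=.1,contact_N=6);s=readout.state();print(r,s['ee_pos'],s['wrist_force'])
if not r:
  r=ctrl.move_straight([.5851,.0010,.0235],v=.03,contact_N=3);s=readout.state();print(r,s['ee_pos'],s['wrist_force'],s['time_s'])
snap('side','s5')
c=snap('wrist','w5');I=c['image'][:,:,::-1]; cv2.imwrite('pics/p5.png',cv2.resize(I[200:350,190:370],(720,600),interpolation=cv2.INTER_CUBIC))
E
```

```text
False [0.58529415 0.00097736 0.03021272] [-0.26112439 -0.3208279  -0.50461505]
False [0.58557701 0.00096497 0.02389652] [1.90718646 0.3977651  2.44163192] 7.6583
```

View pics/p5.png

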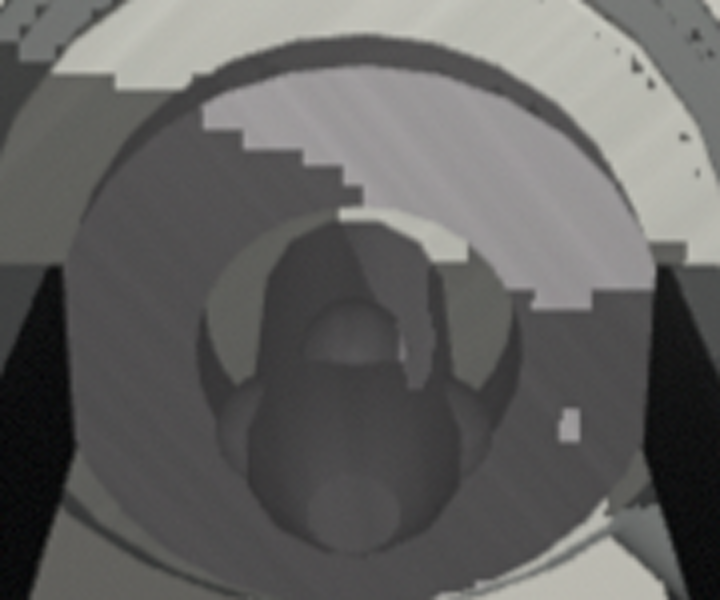

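The disc sits around the post with a light touch of 2.4 N. I'll release it and check.

```bash
python3 - <<'E'
from h import *
fingers.grip(1.0); 
p=readout.state()['ee_pos']
ctrl.move_straight([p[0],p[1],.10],v=.15)
ctrl.move_ptp([.5851,-.06,.13],down(-90)); ctrl.hold(.3)
c=snap('wrist','w6');e=readout.state();print(e['ee_pos'],e['time_s'],e['wrist_force'])
I=c['image'][:,:,::-1]; cv2.imwrite('pics/p6.png',cv2.resize(I[20:200,190:370],(600,600),interpolation=cv2.INTER_CUBIC))
E
```

```text
[ 0.58495295 -0.05930677  0.12954128] 9.5167 [-0.18989904  0.27045984 -1.18046536]
```

View pics/p6.png

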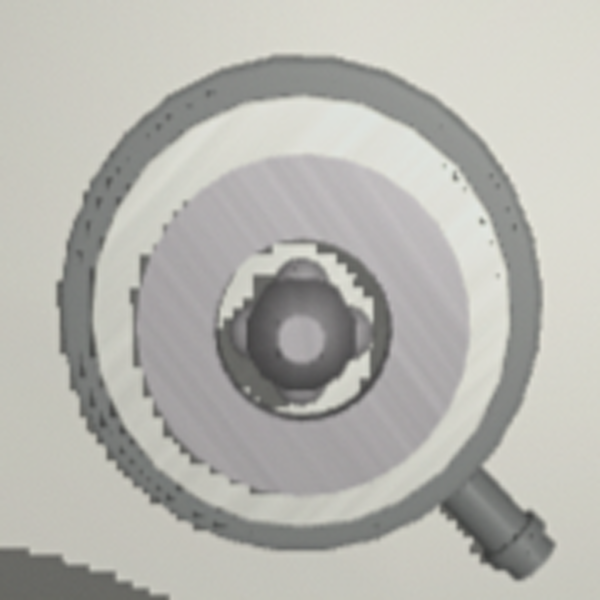

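```bash
python3 - <<'E'
from h import *
c=load('w6'); f=lambda x,y:(190+x*.3-.5,20+y*.3-.5)
print('tip',onz(c,f(301,338),.061))
def mid(a,b,z): A,B=onz(c,[f(*a),f(*b)],z); print(np.linalg.norm(A-B).round(4),((A+B)/2).round(4))
mid((303,240),(303,418),.034);mid((217,329),(391,329),.034)
mid((305,153),(305,496),.034);mid((138,325),(470,325),.034)
mid((300,95),(300,526),.024);mid((94,305),(508,305),.024)
E
```

```text
tip [[0.58430233 0.00203657 0.061     ]]
0.0332 [0.5847 0.001  0.034 ]
0.0333 [0.5849 0.0014 0.034 ]
0.0639 [0.5851 0.0008 0.034 ]
0.0634 [0.5849 0.0021 0.034 ]
0.0832 [0.5841 0.0019 0.024 ]
0.082 [0.5843 0.0052 0.024 ]
```

The wide disc lies flat and is centred to about 1 mm: hole at (280,118), tip at (280,121). Next is the small disc.

```bash
python3 - <<'E'
from h import *
ctrl.move_ptp([.4725,.266,.12],down(-45)); ctrl.hold(.3)
c=snap('wrist','w7');e=readout.state();print(e['ee_pos'],e['time_s'])
u,v=proj(c,[.4725,.266,.008])[0].round().astype(int); print(u,v)
m,o=outer(c,u,v,55,.008,lo=50); print(*o,sep='\n'); cv2.imwrite('pics/m7.png',cv2.resize(m*255,None,fx=4,fy=4))
E
```

```text
[0.47278118 0.26556747 0.11996505] 11.1667
281 201
(array([280.1, 198.5]), array([69.4, 70.7]), array([0.4705, 0.267 , 0.008 ]))
(array([280.1, 198.2]), array([42.4, 46.5]), array([0.4703, 0.2671, 0.008 ]))
```

View pics/w7.png

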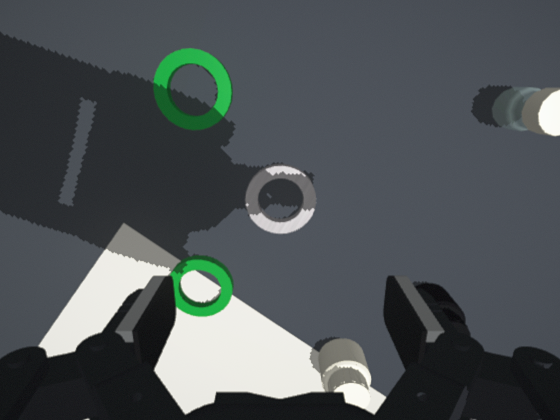

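View pics/m7.png

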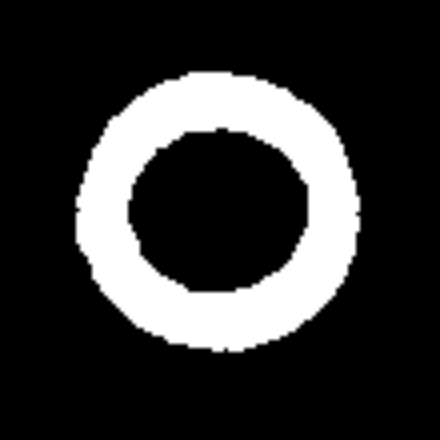

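Grey small disc at (280,198), confirmed by its neighbours (the green rings at (193,89) and (203,286) are left alone).

```bash
python3 - <<'E'
from h import *
ctrl.move_straight([.4712,.2662,.03])
r=ctrl.move_straight([.4712,.2662,.0015],v=.08,contact_N=8)
s=readout.state();print(r,s['time_s'],s['ee_pos'],s['wrist_force'])
fingers.grip(0.0); s=readout.state();print(s['finger_gap']*85,s['wrist_force'],s['ee_pos'])
ctrl.move_straight([.4712,.2662,.12],v=.2); ctrl.hold(.2)
snap('wrist','w8'); s=readout.state();print(s['time_s'],s['ee_pos'],s['finger_gap']*85)
E
```

```text
False 12.425 [0.47115351 0.26620122 0.00138451] [ 0.30451909  0.1444398  -0.30865029]
47.32828736626604 [-1.56403461 -1.89182962 15.00222932] [0.47143307 0.26632041 0.00276737]
13.9 [0.47089402 0.26603635 0.11896542] 47.13674661955046
```

View pics/w8.png

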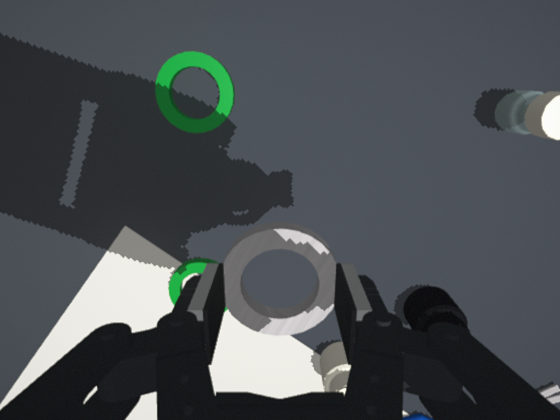

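```bash
python3 - <<'E'
from h import *
ctrl.move_ptp([.585,.001,.11],down(-90)); ctrl.hold(.4)
c=snap('wrist','w9');e=readout.state();print(c['position'],c['attitude'],e['ee_pos'],e['time_s'])
I=c['image'][:,:,::-1]; cv2.imwrite('pics/p9.png',cv2.resize(I[210:350,205:355],(640,597),interpolation=cv2.INTER_CUBIC))
E
```

```text
[0.58410607 0.08104996 0.25255611] [-0.31891704 -0.00035166  0.00060896] [0.58495647 0.00133355 0.11004055] 15.4667
```

View pics/p9.png

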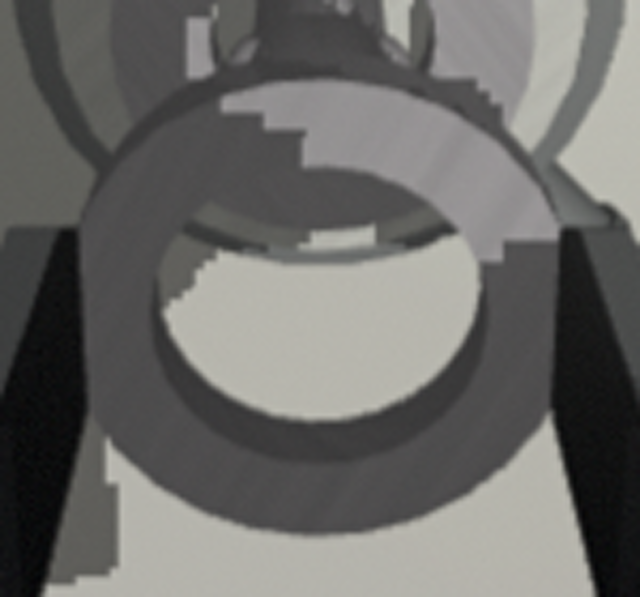

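```bash
python3 - <<'E'
from h import *
c=load('w9'); k=640/150; f=lambda x,y:(205+x/k-.5,210+y/k-.5)
def mid(a,b,z): A,B=onz(c,[f(*a),f(*b)],z); print(np.linalg.norm(A-B).round(4),((A+B)/2).round(4))
for z in (.1152,.120):
  mid((320,165),(320,463),z);mid((155,312),(487,312),z)
  mid((320,78),(320,536),z);mid((80,300),(560,300),z)
E
```

```text
0.0338 [0.5843 0.0008 0.1152]
0.0332 [0.5844 0.0016 0.1152]
0.0519 [0.5843 0.0008 0.1152]
0.0479 [0.5843 0.003  0.1152]
0.0326 [0.5843 0.0036 0.12  ]
0.0321 [0.5844 0.0044 0.12  ]
0.0501 [0.5843 0.0036 0.12  ]
0.0462 [0.5843 0.0057 0.12  ]
```

```bash
python3 - <<'E'
from h import *
r=ctrl.move_straight([.5850,.0024,.042],v=.1,contact_N=6);s=readout.state();print(r,s['ee_pos'],s['wrist_force'])
if not r:
  r=ctrl.move_straight([.5850,.0024,.0360],v=.03,contact_N=3);s=readout.state();print(r,s['ee_pos'],s['wrist_force'],s['time_s'])
  fingers.grip(1.0)
  p=readout.state()['ee_pos']
  ctrl.move_straight([p[0],p[1],.11],v=.15)
  ctrl.move_ptp([.5851,-.06,.13],down(-90)); ctrl.hold(.3)
c=snap('wrist','w10');e=readout.state();print(e['ee_pos'],e['time_s'])
I=c['image'][:,:,::-1]; cv2.imwrite('pics/p10.png',cv2.resize(I[20:200,190:370],(600,600),interpolation=cv2.INTER_CUBIC))
E
```

```text
False [0.58524514 0.00235902 0.04238016] [ 0.03560706  0.40057115 -0.52823989]
False [0.58538339 0.00238738 0.03632018] [0.97430071 1.10623807 1.90691884] 16.65
[ 0.58500105 -0.05929945  0.12963959] 18.475
```

View pics/p10.png

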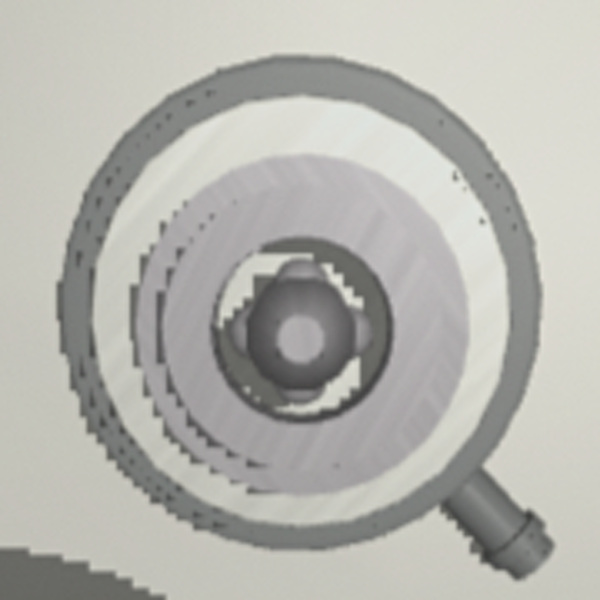

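```bash
python3 - <<'E'
from h import *
c=load('w10'); f=lambda x,y:(190+x*.3-.5,20+y*.3-.5)
def mid(a,b,z): A,B=onz(c,[f(*a),f(*b)],z); print(np.linalg.norm(A-B).round(4),((A+B)/2).round(4))
mid((303,236),(303,422),.042);mid((213,329),(393,329),.042); print(onz(c,f(301,338),.061))
ctrl.move_ptp([.613,.198,.15],down(-90)); ctrl.hold(.3)
c=snap('wrist','w11');e=readout.state();print(e['ee_pos'],e['time_s'],proj(c,[.6135,.2,.045]))
E
```

```text
0.0335 [0.5848 0.0016 0.042 ]
0.0333 [0.5848 0.002  0.042 ]
[[0.58437194 0.00199916 0.061     ]]
[0.61317807 0.19723584 0.15000902] 19.8417 [[280.71663909 199.97477827]]
```

View pics/w11.png

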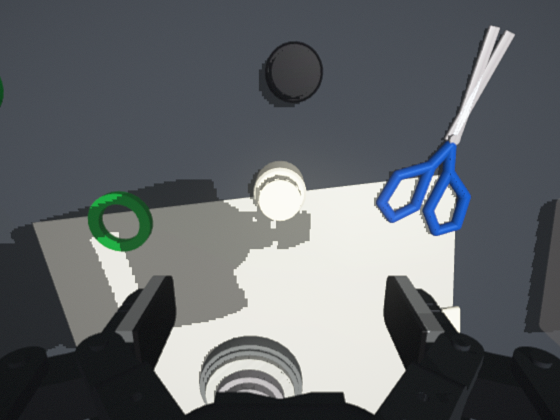

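The small disc is centred on the post to within 0.5 mm. The white cap's knob is at (279,198), with the black look-alike at (294,71).

```bash
python3 - <<'E'
from h import *
c=load('w11'); I=c['image'][:,:,::-1]
cv2.imwrite('pics/p11.png',cv2.resize(I[150:240,235:325],(540,540),interpolation=cv2.INTER_CUBIC))
g=cv2.cvtColor(I,cv2.COLOR_BGR2GRAY)[150:240,235:325]
m=(g>250).astype(np.uint8); n,l,st,ce=cv2.connectedComponentsWithStats(m);k=1+np.argmax(st[1:,4]);print(st[k])
cs,_=cv2.findContours((l==k).astype(np.uint8),0,1);e=cv2.fitEllipse(cv2.convexHull(cs[0]));print(e,onz(c,(e[0][0]+235,e[0][1]+150),.045))
E
```

```text
[  25   22   43   48 1323]
((44.9036750793457, 45.041812896728516), (44.39448928833008, 48.265201568603516), 178.96530151367188) [[0.61292513 0.20366106 0.045     ]]
```

View pics/p11.png

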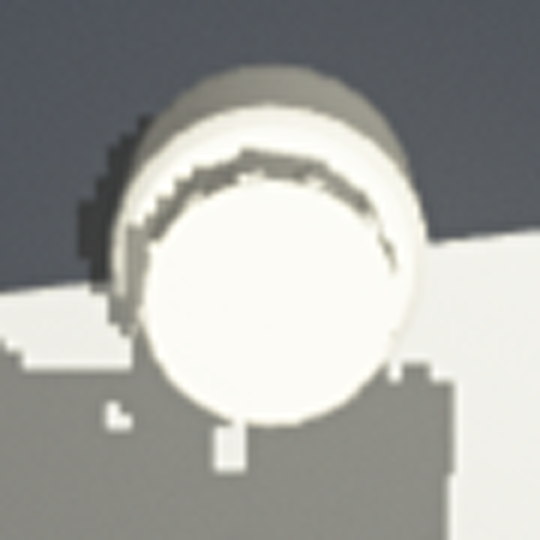

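```bash
python3 - <<'E'
from h import *
ctrl.move_straight([.6136,.1998,.07])
r=ctrl.move_straight([.6136,.1998,.0380],v=.08,contact_N=8)
s=readout.state();print(r,s['time_s'],s['ee_pos'],s['wrist_force'])
fingers.grip(0.0); s=readout.state();print(s['finger_gap']*85,s['wrist_force'],s['ee_pos'])
ctrl.move_straight([.6136,.1998,.15],v=.2); ctrl.hold(.2)
snap('wrist','w12'); s=readout.state();print(s['time_s'],s['ee_pos'],s['finger_gap']*85,s['wrist_force'])
c=snap('side','s12'); I=c['image'][:,:,::-1]
u,v=proj(c,s['ee_pos'])[0].astype(int); print(u,v)
cv2.imwrite('pics/q12.png',cv2.resize(I[v-50:v+50,u-50:u+50],(600,600),interpolation=cv2.INTER_CUBIC))
E
```

```text
False 21.075 [0.6135405  0.1997723  0.03760785] [-0.12180341  0.35191293  0.77999522]
26.550793781343568 [-2.55944184 -0.96307392  5.01093218] [0.61370387 0.19985296 0.03857487]
22.625 [0.61327964 0.19972271 0.14876561] 26.508262006566813 [ 0.35069604 -0.42421037  0.11022489]
205 222
```

View pics/w12.png

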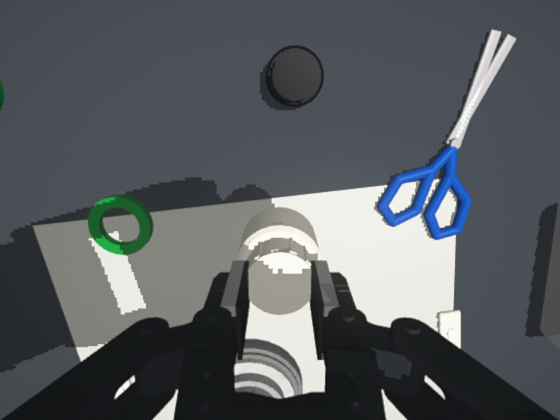

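View pics/q12.png

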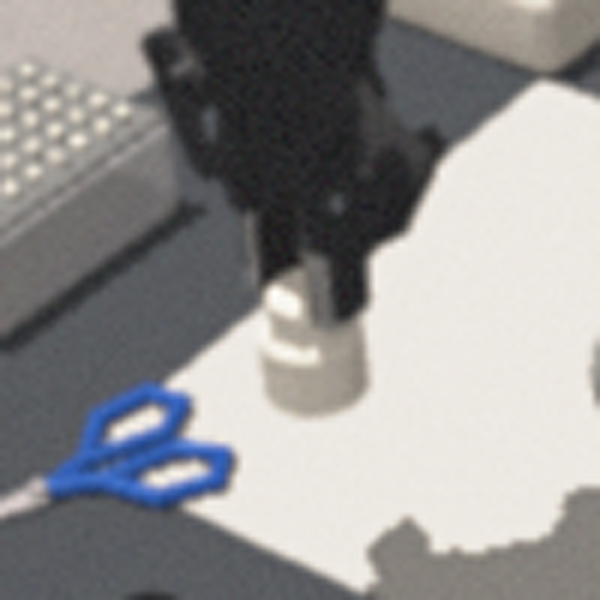

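```bash
python3 - <<'E'
from h import *
ctrl.move_ptp([.585,.002,.14],down(-90)); ctrl.hold(.4)
c=snap('wrist','w13');e=readout.state();print(e['ee_pos'],e['orientation'],e['time_s'],e['wrist_force'])
I=c['image'][:,:,::-1]; cv2.imwrite('pics/p13.png',cv2.resize(I[190:330,210:350],(600,600),interpolation=cv2.INTER_CUBIC))
E
```

```text
[0.5850724  0.00244874 0.13999343] [-1.57075342e+00 -3.80782851e-06 -1.57014126e+00] 23.9417 [0.06860877 0.12487315 0.45092694]
```

View pics/p13.png

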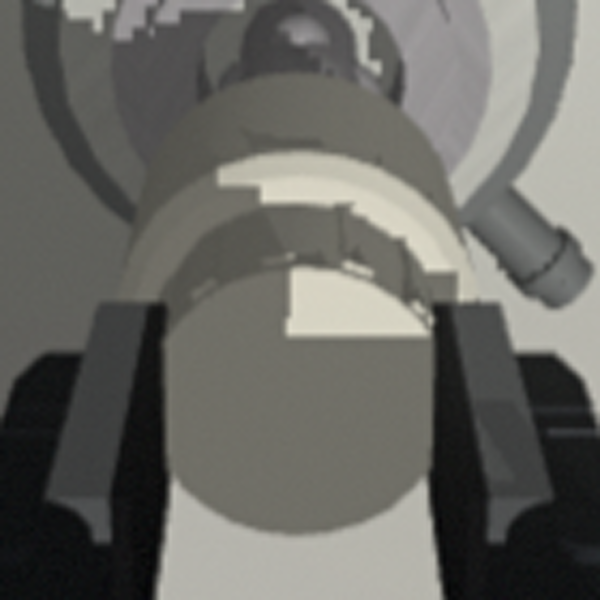

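```bash
python3 - <<'E'
from h import *
c=load('w13'); k=600/140; f=lambda x,y:(210+x/k-.5,190+y/k-.5)
def mid(a,b,z): A,B=onz(c,[f(*a),f(*b)],z); print(z,np.linalg.norm(A-B).round(4),((A+B)/2).round(4))
for z in (.1444,.1464,.1484):
  mid((299,265),(299,535),z);mid((163,400),(436,400),z)
print(onz(c,f(304,28),.061), proj(c,[.5843,.002,.061]),f(304,28))
# shoulder front edge at z-.016 : y +20mm
print(onz(c,f(297,150),.1304), onz(c,f(295,72),.1014))
E
```

```text
0.1444 0.0306 [0.5843 0.0018 0.1444]
0.1444 0.0273 [0.5844 0.0022 0.1444]
0.1464 0.0302 [0.5843 0.0029 0.1464]
0.1464 0.027 [0.5843 0.0034 0.1464]
0.1484 0.0297 [0.5843 0.0041 0.1484]
0.1484 0.0266 [0.5843 0.0046 0.1484]
[[0.58505083 0.01628931 0.061     ]] [[279.23724499 217.20226358]] (280.43333333333334, 196.03333333333333)
[[0.5840813  0.02365418 0.1304    ]] [[0.58380809 0.02269854 0.1014    ]]
```

```bash
python3 - <<'E'
from h import *
x,y=.5850,.0020
r=ctrl.move_straight([x,y,.105],v=.1,contact_N=6)
if not r: r=ctrl.move_straight([x,y,.0935],v=.04,contact_N=5)
s=readout.state();print(r,s['ee_pos'],s['wrist_force'],s['time_s'])
if not r:
  for z in np.arange(.092,.0819,-.0015):
    ctrl.move_straight([x,y,z],v=.02)
    s=readout.state();print(round(z,4),s['ee_pos'].round(4),s['wrist_force'].round(1),round(s['time_s'],1),round(s['finger_gap']*85,2))
    if np.linalg.norm(s['wrist_force'])>30: break
c=snap('side','s14');I=c['image'][:,:,::-1]; cv2.imwrite('pics/q14.png',cv2.resize(I[170:270,220:320],(600,600),interpolation=cv2.INTER_CUBIC))
E
```

```text
False [0.58493943 0.00199268 0.0933712 ] [ 0.3999896  -0.03860067 -0.55498945] 24.875
0.092 [0.585  0.002  0.0921] [0.6 0.3 0.2] 25.1 25.99
0.0905 [0.585  0.002  0.0905] [-0.1  0.8  0.3] 25.4 26.52
0.089 [0.5853 0.002  0.0893] [1.5 0.5 5.2] 25.6 26.12
0.0875 [0.5854 0.002  0.0879] [1.9 0.4 4.2] 25.9 26.15
0.086 [0.5851 0.002  0.0859] [ 1.7 -0.5  0.2] 26.1 26.58
0.0845 [0.5848 0.002  0.084 ] [ 3.4 -0.3 -3.6] 26.4 26.2
0.083 [0.5847 0.002  0.0822] [  3.6   0.1 -11.1] 26.6 25.62
```

View pics/q14.png

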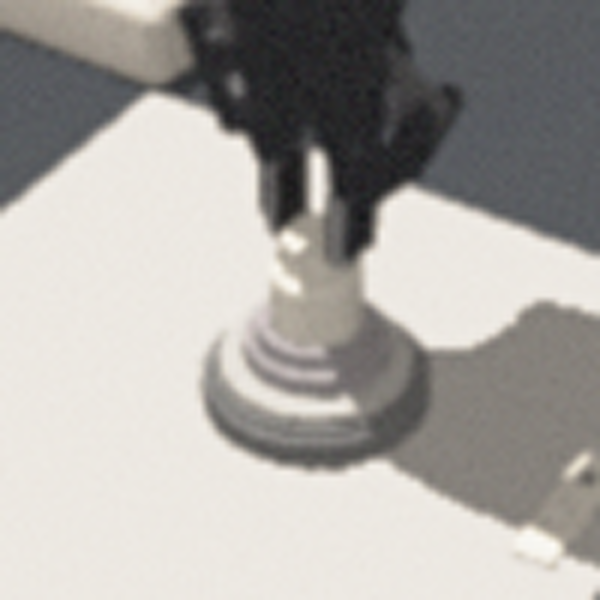

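The force peaked and then dropped and reversed, which is the click: the detents now pull the cap down. I'll keep pressing.

```bash
python3 - <<'E'
from h import *
x,y=.5850,.0020
for z in np.arange(.082,.0755,-.001):
    ctrl.move_straight([x,y,z],v=.02); ctrl.hold(.1)
    s=readout.state();print(round(z,4),s['ee_pos'].round(4),s['wrist_force'].round(1),round(s['time_s'],1))
    if s['wrist_force'][2]>11: break
c=snap('side','s15');I=c['image'][:,:,::-1]; cv2.imwrite('pics/q15.png',cv2.resize(I[180:260,230:310],(600,600),interpolation=cv2.INTER_CUBIC))
snap('wrist','w15')
E
```

```text
0.082 [0.5848 0.002  0.0817] [  2.   -0.8 -11.7] 27.0
0.081 [0.5849 0.002  0.0811] [ 1.7 -0.1 -7.6] 27.4
0.08 [0.585  0.002  0.0803] [-0.2 -0.5  0.3] 27.7
0.079 [0.5851 0.0019 0.0792] [-1.1 -0.8  3.3] 28.1
0.078 [0.5851 0.002  0.0782] [-1.6 -1.2  5.1] 28.4
0.077 [0.5851 0.0019 0.0773] [-1.1 -1.4  6.3] 28.8
0.076 [0.5851 0.0019 0.0764] [-2.2 -1.5  8.8] 29.1
```

View pics/q15.png

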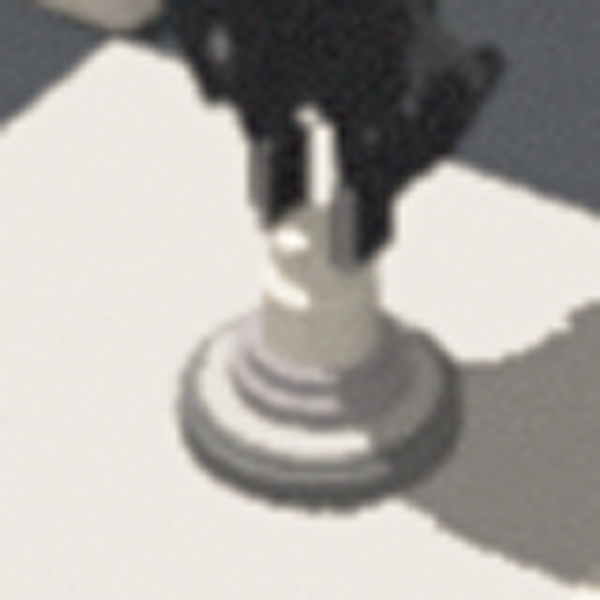

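View pics/w15.png

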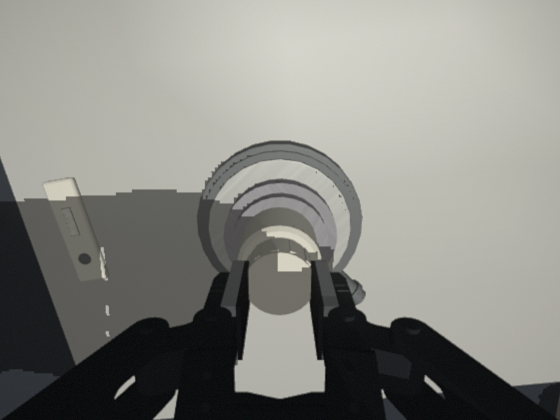

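```bash
python3 - <<'E'
from h import *
ctrl.move_straight([.5850,.0020,.0755],v=.02)
for i in range(3):
    ctrl.hold(.5); s=readout.state();print(s['ee_pos'].round(4),s['wrist_force'].round(1),round(s['time_s'],1),round(s['finger_gap']*85,2))
snap('scene','c16')
E
```

```text
[0.5851 0.0019 0.076 ] [-2.1 -0.9  9. ] 30.0 26.15
[0.5851 0.0019 0.076 ] [-2.  -1.4  9.9] 30.5 26.19
[0.5851 0.0019 0.076 ] [-2.4 -2.2  9.2] 31.0 26.33
```

View pics/c16.png

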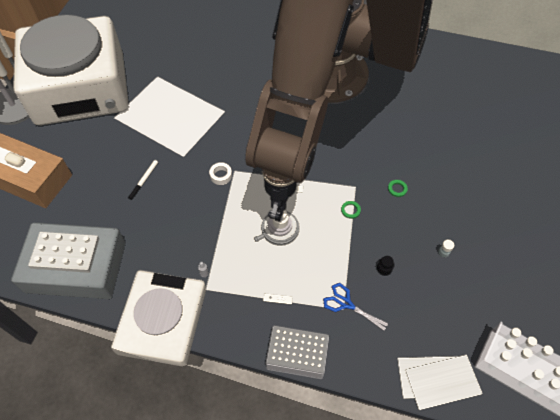

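The cap is on the holder at (280,222) and held down at a steady 9–10 N. The bystanders I can see are where they started: marker (143,180), tape (220,173), dropper (203,269), scissors (350,305), vial (447,247), green rings and black cap. Handing in now.

```bash
python3 -c "
from h import *
order.close_job()"
```

```text
the job is handed in; nothing more can be done
```

The filter holder is assembled and I handed the job in at about 31 s of the 72 s allowed, with the arm still pressing the cap down.

- **Discs:** After release, the wide disc sat about 1 mm off the post's centre and the small disc about 0.5 mm, both measured in the wrist camera. Both look flat in the pictures.
- **Click:** Pressing force rose to about 5 N in my samples, taken every 1.5 mm. It then dropped and reversed to about −12 N as the detents pulled the cap down. The cap met the discs about 10 mm below the first resistance, as expected. My samples never showed the described 8–10 N peak, probably because it fell between them.
- **Final press:** At hand-in the arm was pressing steadily at 9–10 N, with the tool about 4.3 mm below where the cap met the discs. From the described spring, that puts the plate about 4 mm down, against the 2 mm needed. I worked this out from force and position, not from a direct reading of the plate.
- **Fingertips on the bench:** They pressed on the bench at about 9 N and 15 N while gripping the wide and small discs, below the 40 N limit.
- **Bystanders:** In the last scene picture everything I could see was where it started. The arm partly hid one test cassette there, and I did not check it separately.

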